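Sort two sealed sample canisters by weight in the school lab

TASK

Two identical-looking sealed metal canisters stand in the brown wooden stand. Lift each one just clear of its hole, feel its weight there, then put it upright and fully home in a hole of the tall pale block if it weighs more than 350 g, or of the low pale board if it weighs less (within 50 g of 350 g either will do). Seat them gently without ramming or jamming them against the pale wood, never tip one over, let go, and leave the beaker, pencil case and marker alone.

Things in the scene. Friction and masses are not known exactly. Their poses are not given: they have to be found in the camera images.
- can_a_center (a point): centre (half-way up, on the axis) of a sealed round aluminium canister, 40 mm in diameter, 90 mm tall, its foot chamfered 3 mm; z is its axis. It starts standing in a hole of the stand with its foot 18 mm below the stand's top. It weighs anything from 100 to 600 g; the two weights are independent of each other, of the name and of the look, and only lifting tells
- can_b_center (a point): centre (half-way up, on the axis) of a sealed round aluminium canister, 40 mm in diameter, 90 mm tall, its foot chamfered 3 mm; z is its axis. It starts standing in a hole of the stand with its foot 18 mm below the stand's top. It weighs anything from 100 to 600 g; the two weights are independent of each other, of the name and of the look, and only lifting tells
- can_a: the same canister; origin at the centre of its foot, z along its axis
- can_b: the same canister; origin at the centre of its foot, z along its axis
- stand: brown wooden start stand, fixed, 170 x 90 x 30 mm; origin at the centre of its underside, x along the row of its two loose holes (45 mm wide, 18 mm deep, 80 mm apart, 40 mm either side of the centre)
- tall_block: pale wooden block for the heavy canisters (over 350 g), fixed, 170 x 90 x 55 mm tall; origin at the centre of its underside, x along the row of its two blind holes (42.4 mm wide with a 2 mm chamfer at the mouth, 30 mm deep, 80 mm apart); a seated canister's foot is 30 mm below the top, its centre 15 mm above the mouth. Either hole will do
- low_board: pale wooden board for the light canisters (under 350 g), fixed, 170 x 90 x 24 mm tall; origin at the centre of its underside, x along the row of its two blind holes (42.4 mm wide with a 2 mm chamfer at the mouth, 18 mm deep, 80 mm apart); a seated canister's foot is 18 mm below the top, its centre 27 mm above the mouth. Either hole will do
- tall_block_hole0 (a point): tall block: centre of the mouth of one of its two holes, level with the top face; z up, x along the row of holes
- tall_block_hole1 (a point): tall block: centre of the mouth of one of its two holes, level with the top face; z up, x along the row of holes
- low_board_hole0 (a point): low board: centre of the mouth of one of its two holes, level with the top face; z up, x along the row of holes
- low_board_hole1 (a point): low board: centre of the mouth of one of its two holes, level with the top face; z up, x along the row of holes
- beaker_center (a point): centre of an empty glass beaker, 68 mm wide, 85 mm tall; leave alone
- pencil_case_center (a point): centre of a blue pencil case, 70 x 190 x 55 mm; leave alone
- marker_center (a point): centre of a square marker pen, 120 mm long along its y, 12 mm thick; leave alone

How it is judged:
By the outcome, as a careful person would: the job done as asked, in the order asked, and still so for the second after the job is handed in, with the robot touching nothing.
It also fails if it takes over 67 s, if anything falls off the work surface, if the arm or the gripper's body presses on something with over 40 N, if the wrist force passes 120 N, or if a joint passes its speed limit or range.

ROBOT

A 6-joint arm with a two-finger parallel gripper is mounted at the origin on the work surface. World frame = base frame: x ahead of the robot, y to its left, z up, the work surface at z = 0. Lengths are in m, angles in degrees, forces in N, time in s.
With the tool pointing down it reaches from about 0.35 to 0.975 m from the base axis. Payload 17.4 kg.
Tool frame: the origin (TCP) lies at the very end of the fingers, on their centre line; the grasp point (between the pads) lies 19 mm behind it; z points along the fingers, y is the line along which they close (so a half turn about z gives the same grasp; the last joint's range is limited). The gripper opens to 85 mm and grips with 20 to 120 N. Pads are 22 mm wide; open, the fingers measure 114 mm over their backs; the gripper's body (76 mm by 85 mm) begins 54 mm behind the grasp point. The pads swing forward as they close: fully open they stand 13 mm farther back than shut.
Start: joints at [73.235, 6.646, 82.598, -0, 90.757, -2.166], TCP at [0.17, 0.653, 0.231] pointing down, gripper open.
Joint ranges: [-162.19, 162.19], [-47.58, 125.68], [4.15, 143.07], [-65.23, 245.23], [0.69, 171.88], [-170.13, 170.13]. Speed limits (degrees/s): [108.29, 108.29, 127.2, 180, 180, 180].

INTERFACE

Orientations are given as [roll, pitch, yaw] about the fixed x, y, z axes, in that order (R = Rz(yaw) Ry(pitch) Rx(roll)).
In Python, from rig import robot gives the robot as it stands.
- The arm moves only by the tool apply_moves, never from a script. Its arguments are lists of equal length, an entry for each row: "fingers": the finger opening in m, from 0 to 0.0854; "linear": the shift along the tool's x, y, z in m, a list of three; "twist": the turn about the tool's z in degrees. A call has exactly 10 rows; each row shifts and turns the commanded pose from where the row before left it, along the tool's axes as they then stand; what a row does not reach is not made up. A row lasts 1/8 s, in which the tool goes at most 62.5 mm and 10.7 degrees, less where a joint would pass 70% of its speed; a pose out of reach is approached as far as the arm can. A call with a gripper value outside its range is refused whole. The fingers move at their own pace and stop on an object; "newtons" is the grip in N (left out, the last holds). Time passes only in rows, so rows that do not move let the fingers close, or fill a call up. It gives the time, the measured TCP pose, the force, the opening and the grip force at its end, in the units of the state.
- robot.get_obs(): the state, without advancing time (a new reading comes with each control period).
- robot.grab_frame(name): name is "scene" or "top" or "wrist"; returns a dict with "frame" (400x640x3 uint8, blue, green, red), "depth" (400x640 float32, m along the optical axis (not along the pixel's ray), 0 where there is no reading), "K" (3x3 intrinsics, pixels), "R" (3x3) and "t" (3): a world point X has camera coordinates R X + t; the wrist camera has in their place "hand_eye" (4x4, takes a point from camera to tool coordinates, whose origin is the TCP and whose axes are the flange's). Camera axes: x right, y down, z forward; pixel columns grow to the right and rows downward; lengths in m; the calibration is good to about 2 mm. A picture is of the moment at which its call begins: read the wrist's pose just before it.
- robot.sign_off(): hands the job in; it is judged then, once.
The state is a dict: "t": time; "joint_pos": joint angles; "qd": joint speeds; "joint_torque": joint torques, N m; "eef_pos": TCP position; "tcp_rot": TCP orientation; "contact_force": force on the tool from outside, world axes, zero at the start; "ft_torque": the same for the moment, N m; "opening": finger opening in m; "gripper_force": force on a finger pad.
Only numpy, scipy, OpenCV 4.12 (cv2) and the standard library are available. Lean on these libraries where they do the work, as an engineer would, in place of code of your own. Each camera call takes 0.05 s, during which the arm holds its last target. There are 200 camera calls.

## Working session

There is one attempt and no reset: what is moved stays moved. The work goes in short steps, Python scripts to look and compute and a tool call to move; the robot and the scene stay as the last step left them, time stands still between calls to the robot, and variables do not carry over. Pictures are saved under pics/ and viewed, at most 10 in all, crops included, and the job is handed in when it is done.

Besides the shell and the picture viewer there is one more tool, called after "Call:" as name(argument=value, ...), one argument or row to a line, values as JSON. apply_moves: Moves the arm, as the interface text tells. Its arguments: {"type":"object","properties":{"fingers":{"type":"array"},"linear":{"type":"array"},"twist":{"type":"array"},"newtons":{"type":"number"}},"required":["fingers","linear","twist"]}

```bash
ls; mkdir -p pics; python3 - <<'E'
from rig import robot
import cv2,numpy as np,pickle
o=robot.get_obs();print(o)
fs={}
for n in("top","scene"):
    f=robot.grab_frame(n);fs[n]=f;cv2.imwrite(f"pics/{n}0.png",f["frame"])
    print(n,f["K"].tolist(),f["R"].tolist(),f["t"])
pickle.dump(fs,open("f0.pkl","wb"))
E
```

```text
pics
{'t': 0.0, 'joint_pos': array([ 7.32364291e+01,  6.67318625e+00,  8.26356479e+01, -8.65077804e-04,
        9.07548292e+01, -2.16587771e+00]), 'qd': array([-0.05001408,  0.06643683,  0.01098546, -0.04721503,  0.06058182,
        0.00220644]), 'joint_torque': array([ 2.17286739e-03, -7.31997299e+01, -6.32521033e+01,  1.83019729e-04,
        6.00249608e-03, -1.73033266e-05]), 'eef_pos': array([0.17008156, 0.65303113, 0.23057427]), 'tcp_rot': array([-1.79936349e+02, -1.54161259e-03,  1.65402295e+02]), 'contact_force': array([ 0.28911596,  0.29723985, -0.31413755]), 'ft_torque': array([-0.02499013,  0.00604422, -0.00012382]), 'gripper_force': 0.0, 'opening': 0.08547806706897575}
top [[361.3066029085321, 0.0, 323.6288025977737], [0.0, 361.3066029085321, 203.57122218442524], [0.0, 0.0, 1.0]] [[0.013960383058784488, -0.9998377578841837, -0.011382689224459725], [-0.9948064758031218, -0.012740477719802424, -0.10098393895884836], [0.1008225342124725, 0.012733347423197393, -0.9948229382449799]] [0.09251382 0.6459078  0.94639164]
scene [[460.6465359813176, 0.0, 315.0822627833074], [0.0, 460.6465359813176, 212.56503998869616], [0.0, 0.0, 1.0]] [[-0.30805240379842247, 0.9512846046772404, -0.012701079406096745], [0.6468640736867827, 0.19964575279080143, -0.7360084534609199], [-0.6976177941303925, -0.2349450452694428, -0.6768531886723923]] [ 0.12308341 -0.39695511  1.7000928 ]
```

View pics/top0.png

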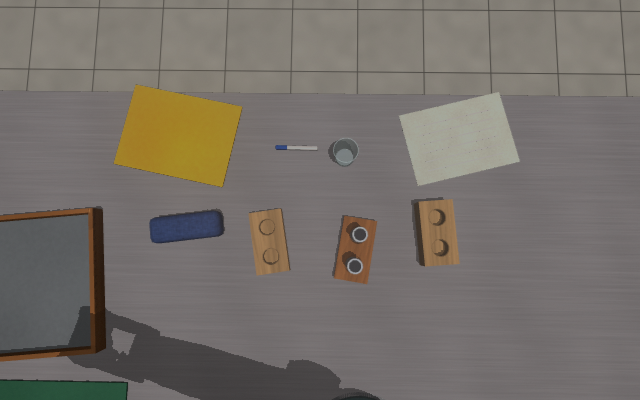

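View pics/scene0.png

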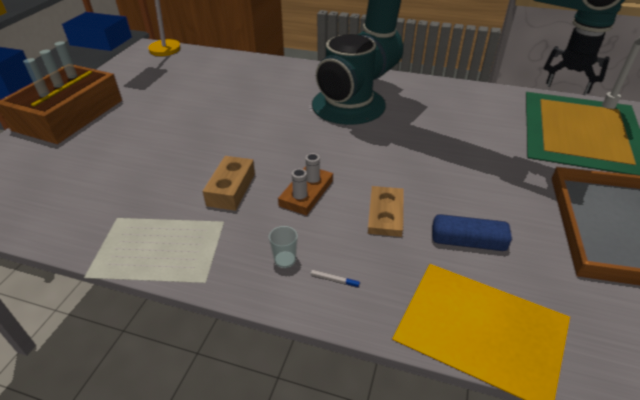

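Top view: low board near (270,242), stand with both canisters (tops at about (360,234) and (355,266)), tall block at (438,232); the beaker (345,150), marker (297,148) and pencil case (186,226) are out of the way. The scene view agrees.

```bash
cat > h.py <<'E'
import cv2,numpy as np,pickle
def cloud(f,R,t):
    v,u=np.mgrid[:400,:640]; d=f["depth"]
    p=np.stack([(u-f["K"][0,2])/f["K"][0,0]*d,(v-f["K"][1,2])/f["K"][1,1]*d,d],-1)
    P=(p-t)@R; P[d==0]=np.nan
    return P
def ray(f,R,t,uv,z):
    d=np.linalg.solve(f["K"],np.c_[np.atleast_2d(uv),np.ones(len(np.atleast_2d(uv)))].T).T@R
    c=-R.T@t
    return c+d*((z-c[2])/d[:,2])[:,None]
E
python3 - <<'E'
from h import *
fs=pickle.load(open("f0.pkl","rb"))
f=fs["top"];R,t=f["R"],f["t"];P=cloud(f,R,t)
hsv=cv2.cvtColor(f["frame"],cv2.COLOR_BGR2HSV)
print("table z",np.nanmedian(P[290:300,200:300,2]))
for n,z,(u0,u1,v0,v1) in(("low",.024,(240,300,200,285)),("stand",.030,(325,385,205,292)),("tall",.055,(405,470,190,275))):
    m=np.zeros((400,640),np.uint8)
    s=np.s_[v0:v1,u0:u1]
    m[s]=(abs(P[s][...,2]-z)<.008)&(hsv[s][...,1]>80)
    m=cv2.morphologyEx(m,cv2.MORPH_CLOSE,np.ones((3,3),np.uint8))
    c=max(cv2.findContours(m,0,2)[0],key=cv2.contourArea)[:,0]
    W=ray(f,R,t,c,z)[:,:2]
    r=cv2.minAreaRect((W*1000).astype(np.float32));print(n,r,np.nanmedian(P[...,2][m>0]))
m=np.zeros((400,640),np.uint8);s=np.s_[205:292,325:385]
m[s]=abs(P[s][...,2]-.102)<.012
n,l,st,ce=cv2.connectedComponentsWithStats(m)
for i in range(1,n):
    if st[i,4]>20:print(st[i],ce[i],ray(f,R,t,ce[i],.102))
crop=cv2.resize(f["frame"][190:295,235:475],None,fx=3.3,fy=3.3,interpolation=2);cv2.imwrite("pics/c.png",crop)
E
```

```text
table z 0.0002152177931089807
low ((541.2611083984375, 249.44119262695312), (169.03346252441406, 90.54720306396484), 9.486176490783691) 0.024020066550796658
stand ((523.3394775390625, 14.866546630859375), (89.97454071044922, 169.9047088623047), 81.01758575439453) 0.02991956544683506
tall ((571.3788452148438, -199.40377807617188), (169.1498260498047, 92.43819427490234), 4.7128424644470215) 0.05476523888778545
[352 227  16  15 197] [359.46192893 233.98477157] [[0.56249749 0.00977399 0.102     ]]
[347 258  16  16 203] [354.36945813 265.63054187] [[0.48428035 0.02205159 0.102     ]]
```

Call:
apply_moves(
  fingers=[0.085,0.085,0.085,0.085,0.085,0.085,0.085,0.085,0.085,0.085],
  linear=[
    [0,0,0],
    [-0.032,-0.041,0],
    [-0.032,-0.041,0],
    [-0.032,-0.041,0],
    [-0.032,-0.041,0],
    [-0.032,-0.041,0],
    [-0.032,-0.041,0],
    [-0.032,-0.041,0],
    [-0.032,-0.041,0],
    [-0.032,-0.041,0],
  ],
  twist=[-5.6,0,0,0,0,0,0,0,0,0],
  newtons=60,
)

```text
t: 1.35
eef_pos: [0.3973, 0.2421, 0.2312]
tcp_rot: [180.0, 0.0, 171.0]
contact_force: [0.6, 0.8, 0.5]
opening: 0.0851
gripper_force: 0.0
```

Call:
apply_moves(
  fingers=[0.085,0.085,0.085,0.085,0.085,0.085,0.085,0.085,0.085,0.085],
  linear=[
    [-0.032,-0.041,0],
    [-0.032,-0.041,0],
    [-0.032,-0.041,0],
    [-0.032,-0.041,0],
    [-0.032,-0.041,0],
    [0,0,0],
    [0,0,0],
    [0,0,0],
    [0,0,0],
    [0,0,0],
  ],
  twist=[0,0,0,0,0,0,0,0,0,0],
)

```text
t: 2.6
eef_pos: [0.5227, 0.0167, 0.2314]
tcp_rot: [180.0, 0.0, 171.0]
contact_force: [0.1, -0.5, 0.4]
opening: 0.0848
gripper_force: 0.0
```

```bash
cat >> h.py <<'E'
from scipy.spatial.transform import Rotation as Ro
def wrist(robot):
    o=robot.get_obs(); f=robot.grab_frame("wrist")
    T=np.eye(4);T[:3,:3]=Ro.from_euler("xyz",o["tcp_rot"],degrees=True).as_matrix();T[:3,3]=o["eef_pos"]
    C=np.linalg.inv(T@f["hand_eye"])
    return o,f,C[:3,:3],C[:3,3]
def to(o,x,y,z,yaw):
    a=np.radians(yaw);d=np.array([x,y,z])-o["eef_pos"]
    return "twist first %.2f, then tool shift %s"%(((o["tcp_rot"][2]-yaw+180)%360)-180,np.round([np.cos(a)*d[0]+np.sin(a)*d[1],np.sin(a)*d[0]-np.cos(a)*d[1],-d[2]],4))
E
python3 - <<'E'
from h import *
from rig import robot
o,f,R,t=wrist(robot);print(o["eef_pos"],o["tcp_rot"],o["contact_force"],f["hand_eye"].round(3).tolist())
cv2.imwrite("pics/w1.png",f["frame"])
pickle.dump((o,f,R,t),open("w1.pkl","wb"))
P=cloud(f,R,t)
m=(abs(P[...,2]-.102)<.01).astype(np.uint8)
n,l,st,ce=cv2.connectedComponentsWithStats(m)
for i in range(1,n):
    if st[i,4]>200:
        c=max(cv2.findContours((l==i).astype(np.uint8),0,2)[0],key=cv2.contourArea)[:,0]
        W=ray(f,R,t,c,.102)[:,:2]
        print(st[i],cv2.fitEllipse((W*1000).astype(np.float32)))
E
```

```text
[0.52270033 0.01670168 0.23142607] [1.79997999e+02 1.33149629e-02 1.71048101e+02] [ 0.12768975 -0.50084773  0.44413897] [[0.0, -0.954, -0.3, 0.077], [1.0, 0.0, 0.0, 0.001], [-0.0, -0.3, 0.954, -0.143], [0.0, 0.0, 0.0, 1.0]]
[ 288  113   52   52 2073] ((482.5146789550781, 22.051542282104492), (38.744632720947266, 39.396366119384766), 79.13129425048828)
[ 291  209   47   48 1746] ((559.75390625, 10.145938873291016), (39.022300720214844, 42.25861358642578), 80.45893859863281)
```

View pics/w1.png

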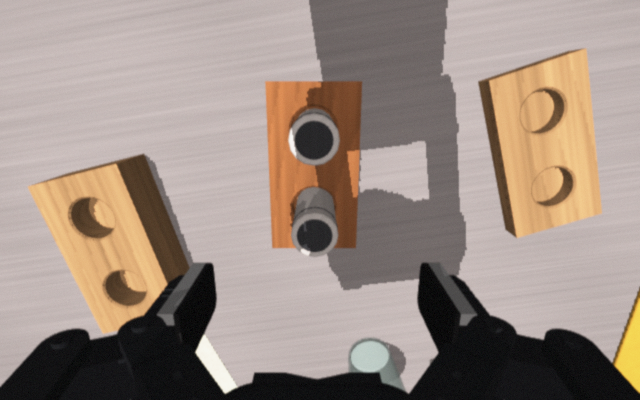

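Wrist view: canister tops at (313,136) and (314,233) in the stand; tall block holes at (92,217), (126,288) on the left; low board holes at (542,110), (552,186) on the right. I'll compare the two cameras on the block positions.

```bash
cat >> h.py <<'E'
def block(f,R,t,z,xy):
    P=cloud(f,R,t);hsv=cv2.cvtColor(f["frame"],cv2.COLOR_BGR2HSV)
    m=((abs(P[...,2]-z)<.007)&(np.hypot(P[...,0]-xy[0],P[...,1]-xy[1])<.13)&(hsv[...,1]>60)).astype(np.uint8)
    m=cv2.morphologyEx(cv2.morphologyEx(m,cv2.MORPH_OPEN,np.ones((3,3),np.uint8)),cv2.MORPH_CLOSE,np.ones((5,5),np.uint8))
    c=max(cv2.findContours(m,0,2)[0],key=cv2.contourArea)[:,0]
    r=cv2.minAreaRect((ray(f,R,t,c,z)[:,:2]*1000).astype(np.float32))
    return r,np.nanmedian(P[...,2][m>0])
E
python3 - <<'E'
from h import *
o,f,R,t=pickle.load(open("w1.pkl","rb"))
for n,z,xy in(("low",.024,(.541,.249)),("stand",.03,(.523,.015)),("tall",.055,(.571,-.199))):print(n,block(f,R,t,z,xy))
print(to(o,.5615,.010,.160,171),to(o,.5615,.010,.055,171))
E
```

```text
low (((539.7720947265625, 248.9014892578125), (171.39840698242188, 93.82217407226562), 9.47719669342041), np.float64(0.02465918929814396))
stand (((522.1516723632812, 14.985061645507812), (90.16207122802734, 169.19288635253906), 81.02774810791016), np.float64(0.030676896043006135))
tall (((570.1173706054688, -198.63226318359375), (170.78236389160156, 95.13644409179688), 4.987285137176514), np.float64(0.055527705404196596))
twist first 0.05, then tool shift [-0.0394 -0.0005  0.0714] twist first 0.05, then tool shift [-0.0394 -0.0005  0.1764]
```

Call:
apply_moves(
  fingers=[0.085,0.085,0.085,0.085,0.085,0.085,0.085,0.085,0.085,0.085],
  linear=[
    [-0.0394,-0.0005,0],
    [0,0,0.02],
    [0,0,0.03],
    [0,0,0.03],
    [0,0,0.03],
    [0,0,0.025],
    [0,0,0.02],
    [0,0,0.0135],
    [0,0,0.008],
    [0,0,0],
  ],
  twist=[0,0,0,0,0,0,0,0,0,0],
)

```text
t: 3.9
eef_pos: [0.5617, 0.0096, 0.0547]
tcp_rot: [-180.0, -0.0, 171.0]
contact_force: [0.4, -0.6, 0.0]
opening: 0.0849
gripper_force: 0.0
```

```bash
cat >> h.py <<'E'
def force(robot,n=8):
    F=[]
    for _ in range(n):
        robot.grab_frame("top");F.append(robot.get_obs()["contact_force"])
    return np.mean(F,0),np.std(F,0)
E
python3 - <<'E'
from h import *
from rig import robot
print(force(robot));o=robot.get_obs();print(o["eef_pos"],o["tcp_rot"],o["ft_torque"])
E
```

```text
(array([-0.12201915, -0.1529837 , -0.16314274]), array([0.50430164, 0.53283199, 0.24126187]))
[0.56181332 0.00953426 0.05512485] [1.79998025e+02 2.69797324e-02 1.71001065e+02] [ 0.03662264 -0.0395559  -0.03684576]
```

Call:
apply_moves(
  fingers=[0.06,0.045,0.03,0.03,0.03,0.03,0.03,0.03,0.03,0.03],
  linear=[
    [0,0,0],
    [0,0,0],
    [0,0,0],
    [0,0,0],
    [0,0,0],
    [0,0,0],
    [0,0,0],
    [0,0,0],
    [0,0,0],
    [0,0,0],
  ],
  twist=[0,0,0,0,0,0,0,0,0,0],
  newtons=50,
)

```text
t: 5.55
eef_pos: [0.5618, 0.0095, 0.055]
tcp_rot: [180.0, 0.0, 171.0]
contact_force: [-1.0, 0.7, 5.7]
opening: 0.0389
gripper_force: 50.5
```

Call:
apply_moves(
  fingers=[0.03,0.03,0.03,0.03,0.03,0.03,0.03,0.03,0.03,0.03],
  linear=[
    [0,0,-0.003],
    [0,0,-0.005],
    [0,0,-0.006],
    [0,0,-0.006],
    [0,0,-0.004],
    [0,0,-0.002],
    [0,0,0],
    [0,0,0],
    [0,0,0],
    [0,0,0],
  ],
  twist=[0,0,0,0,0,0,0,0,0,0],
)

```text
t: 6.8
eef_pos: [0.5616, 0.0095, 0.0806]
tcp_rot: [-180.0, -0.0, 171.0]
contact_force: [0.8, 0.4, -3.9]
opening: 0.0393
gripper_force: 50.5
```

```bash
python3 - <<'E'
from h import *
from rig import robot
F,s=force(robot,16);print(F,s,-(F[2]+.1)/9.81);o,f,R,t=wrist(robot);print(o["eef_pos"],o["tcp_rot"],o["opening"],o["gripper_force"])
f2=robot.grab_frame("scene")
a=f["frame"];b=cv2.resize(f2["frame"][120:240,180:420],(640,320));cv2.imwrite("pics/l1.png",cv2.resize(np.vstack([a,b]),(533,600)))
pickle.dump((o,f,R,t),open("w2.pkl","wb"))
E
```

```text
[-0.05181576  0.18619305 -3.0289516 ] [0.55057378 0.38581529 0.31281626] 0.29856795060033114
[0.56167498 0.00953958 0.08081806] [-1.79998936e+02  4.00901230e-04  1.71001899e+02] 0.03892932088429978 50.48108249902725
```

View pics/l1.png

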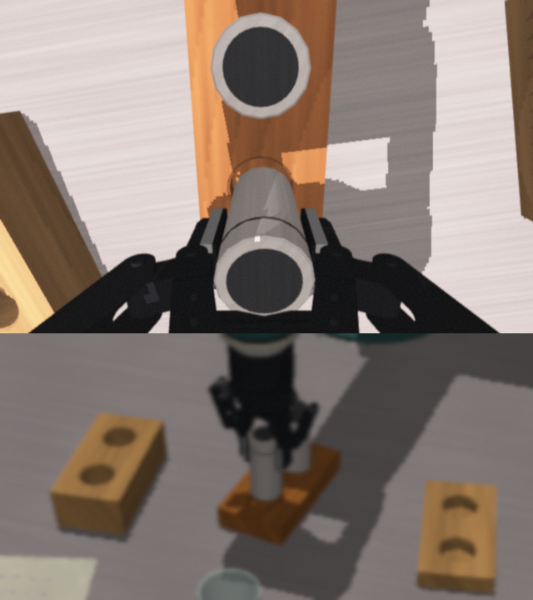

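Canister in hand at the bottom of the wrist frame, its top at about (264,277) in the picture, upright and clear of its hole; about 295–310 g, so it goes to the low board. Now measure its centre in hand.

```bash
cat >> h.py <<'E'
def tops(f,R,t,z,tol=.006):
    P=cloud(f,R,t);out=[]
    n,l,st,ce=cv2.connectedComponentsWithStats((abs(P[...,2]-z)<tol).astype(np.uint8))
    for i in range(1,n):
        if st[i,4]>300:
            c=max(cv2.findContours((l==i).astype(np.uint8),0,2)[0],key=cv2.contourArea)[:,0]
            W=ray(f,R,t,c,z)[:,:2]*1000
            out.append((st[i].tolist(),np.round(cv2.minEnclosingCircle(W.astype(np.float32))[0],1),cv2.fitEllipse(W.astype(np.float32))))
    return out
E
python3 - <<'E'
from h import *
o,f,R,t=pickle.load(open("w2.pkl","rb"))
for z in(.1277,.102):print(z,tops(f,R,t,z))
print(block(f,R,t,.03,(.523,.015)))
print(to(o,.5798,.2558,.155,189.5),to(o,.5012,.2426,.155,189.5))
E
```

```text
0.1277 [([146, 272, 342, 106, 13039], array([553.4,  12.1]), ((557.2771606445312, 11.997690200805664), (34.50468444824219, 88.3705825805664), 170.16184997558594))]
0.102 [([253, 15, 120, 128, 11815], array([482.8,  21.9]), ((482.8221435546875, 21.917617797851562), (39.11651611328125, 39.146690368652344), 64.72785949707031)), ([229, 240, 176, 50, 2280], array([557.4,  11.4]), ((555.253662109375, 11.966974258422852), (26.284164428710938, 57.171669006347656), 170.89492797851562))]
(((513.9932250976562, 16.234432220458984), (90.33992767333984, 142.4220733642578), 81.024169921875), np.float64(0.03072969203842059))
twist first -18.50, then tool shift [-0.0585  0.2399 -0.0742] twist first -18.50, then tool shift [ 0.0212  0.2398 -0.0742]
```

```bash
cat >> h.py <<'E'
def disc(f,R,t,uv,z):
    g=cv2.cvtColor(f["frame"],cv2.COLOR_BGR2GRAY)
    n,l,st,ce=cv2.connectedComponentsWithStats((g<90).astype(np.uint8));i=l[uv[1],uv[0]]
    c=max(cv2.findContours((l==i).astype(np.uint8),0,2)[0],key=cv2.contourArea)[:,0]
    P=cloud(f,R,t);zz=np.nanmedian(P[l==i][:,2])
    return st[i].tolist(),zz,cv2.fitEllipse((ray(f,R,t,c,z)[:,:2]*1000).astype(np.float32))
E
python3 - <<'E'
from h import *
o,f,R,t=pickle.load(open("w2.pkl","rb"))
print(disc(f,R,t,(317,333),.1277));print(disc(f,R,t,(313,80),.102))
E
```

```text
([272, 299, 91, 77, 5511], np.float64(0.12905430938504292), ((562.6886596679688, 10.776227951049805), (29.701173782348633, 29.88509750366211), 49.208248138427734))
([268, 33, 90, 95, 6759], np.float64(0.10316696932852996), ((482.8548889160156, 21.910293579101562), (29.483434677124023, 29.526729583740234), 34.20669937133789))
```

Call:
apply_moves(
  fingers=[0.03,0.03,0.03,0.03,0.03,0.03,0.03,0.03,0.03,0.03],
  linear=[
    [0,0,-0.0145],
    [0,0,-0.02],
    [0,0,-0.02],
    [0,0,-0.01],
    [0,0,0],
    [0,0,0],
    [-0.004,0.014,0],
    [-0.006,0.024,0],
    [-0.006,0.026,0],
    [-0.006,0.026,0],
  ],
  twist=[0,0,0,0,-9.25,-9.25,0,0,0,0],
)

```text
t: 8.95
eef_pos: [0.5685, 0.1036, 0.1454]
tcp_rot: [180.0, -0.0, -170.7]
contact_force: [0.1, -0.1, -3.4]
opening: 0.0392
gripper_force: 50.8
```

Call:
apply_moves(
  fingers=[0.03,0.03,0.03,0.03,0.03,0.03,0.03,0.03,0.03,0.03],
  linear=[
    [-0.006,0.026,0],
    [-0.006,0.026,0],
    [-0.006,0.026,0],
    [-0.006,0.026,0],
    [-0.006,0.022,0],
    [-0.004,0.016,0],
    [-0.0025,0.008,0],
    [0,0,0.02],
    [0,0,0.02],
    [0,0,0],
  ],
  twist=[0,0,0,0,0,0,0,0,0,0],
)

```text
t: 10.2
eef_pos: [0.5787, 0.2549, 0.1023]
tcp_rot: [-179.9, -0.2, -170.5]
contact_force: [-0.8, -0.7, -3.6]
opening: 0.0389
gripper_force: 50.8
```

```bash
python3 - <<'E'
from h import *
from rig import robot
print(force(robot,4))
o,f,R,t=wrist(robot);print(o["eef_pos"],o["tcp_rot"],o["opening"])
pickle.dump((o,f,R,t),open("w3.pkl","wb"));cv2.imwrite("pics/w3.png",f["frame"])
print(disc(f,R,t,(317,333),o["eef_pos"][2]+.0469))
print(block(f,R,t,.024,(.541,.249)))
E
```

```text
(array([-0.1076124 ,  0.21283882, -2.89003356]), array([0.54245937, 0.4716995 , 0.39168635]))
[0.58009008 0.2557936  0.10598227] [ 1.79989844e+02  5.13721774e-02 -1.70517621e+02] 0.03920801151639394
([272, 299, 91, 77, 5549], np.float64(0.1542109216336745), ((580.9854736328125, 257.51812744140625), (29.785947799682617, 30.069856643676758), 72.0177001953125))
(((534.8521118164062, 249.36607360839844), (159.80831909179688, 90.28221130371094), 9.474590301513672), np.float64(0.024693886299811278))
```

View pics/w3.png

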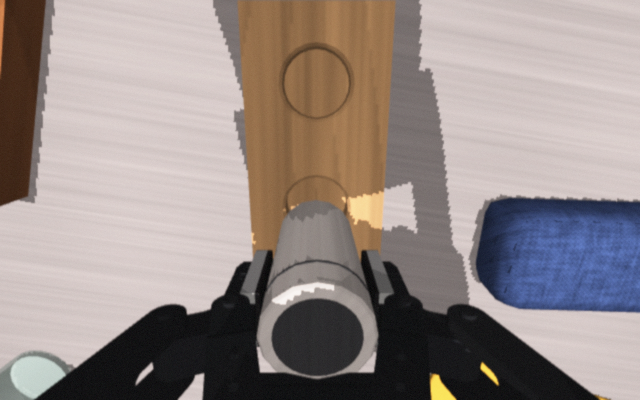

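Wrist view: canister top at (317,337) held over the far hole of the low board; the other hole's rim shows at about (316,80), the far hole's near edge at (316,180).

```bash
cat >> h.py <<'E'
def rim(f,R,t,box,z):
    u0,u1,v0,v1=box;g=cv2.GaussianBlur(cv2.cvtColor(f["frame"],cv2.COLOR_BGR2GRAY),(3,3),0)[v0:v1,u0:u1]
    b=cv2.adaptiveThreshold(g,255,0,cv2.THRESH_BINARY_INV,21,5)
    out=[]
    for c in cv2.findContours(b,cv2.RETR_CCOMP,2)[0]:
        if len(c)>60:
            W=ray(f,R,t,c[:,0]+[u0,v0],z)[:,:2]*1000
            (e,ax,an)=cv2.fitEllipse(W.astype(np.float32));out.append((np.round(e,1).tolist(),np.round(ax,1).tolist(),len(c)))
    return out
E
python3 - <<'E'
from h import *
o,f,R,t=pickle.load(open("w3.pkl","rb"))
print(rim(f,R,t,(265,370,30,130),.024))
E
```

```text
[([500.1, 243.2], [43.8, 45.8], 112), ([500.6, 244.8], [36.3, 39.2], 147)]
```

Call:
apply_moves(
  fingers=[0.03,0.03,0.03,0.03,0.03,0.03,0.03,0.03,0.03,0.03],
  linear=[
    [0.00115,-0.00025,0.004],
    [0,0,0.008],
    [0,0,0.01],
    [0,0,0.008],
    [0,0,0.004],
    [0,0,0.002],
    [0,0,0.001],
    [0,0,0.0015],
    [0,0,0.0015],
    [0,0,0.001],
  ],
  twist=[0,0,0,0,0,0,0,0,0,0],
)

```text
t: 11.7
eef_pos: [0.5787, 0.2555, 0.0643]
tcp_rot: [-180.0, 0.0, -170.5]
contact_force: [1.0, -0.7, -3.8]
opening: 0.039
gripper_force: 51.0
```

```bash
python3 - <<'E'
from h import *
from rig import robot
print(force(robot,4));o=robot.get_obs();print(o["eef_pos"],o["tcp_rot"],o["ft_torque"])
E
```

```text
(array([ 0.08088059, -0.32241809, -2.91487074]), array([0.65837485, 0.17798419, 0.40609182]))
[0.57868838 0.25549061 0.06436026] [-1.79998966e+02  3.52112155e-03 -1.70494781e+02] [ 0.01360312 -0.01261139 -0.02518145]
```

Call:
apply_moves(
  fingers=[0.03,0.03,0.03,0.03,0.03,0.03,0.03,0.03,0.03,0.03],
  linear=[
    [0,0,0.0005],
    [0,0,0.0005],
    [0,0,0.0005],
    [0,0,0.0005],
    [0,0,0.0005],
    [0,0,0.0005],
    [0,0,0.0005],
    [0,0,0.0005],
    [0,0,0],
    [0,0,0],
  ],
  twist=[0,0,0,0,0,0,0,0,0,0],
)

```text
t: 13.15
eef_pos: [0.5787, 0.2555, 0.0603]
tcp_rot: [-180.0, 0.0, -170.5]
contact_force: [0.1, -0.6, -3.7]
opening: 0.0389
gripper_force: 51.0
```

```bash
python3 - <<'E'
from h import *
from rig import robot
print(force(robot,4));o=robot.get_obs();print(o["eef_pos"],o["tcp_rot"],o["ft_torque"])
E
```

```text
(array([-0.50562336,  0.24323595, -3.0484278 ]), array([0.48797154, 0.54374849, 0.23433803]))
[0.57868787 0.25547849 0.06034249] [ 1.79998660e+02  3.60933245e-03 -1.70499517e+02] [ 0.00738519 -0.01463652  0.04223837]
```

Call:
apply_moves(
  fingers=[0.03,0.03,0.03,0.03,0.03,0.03,0.03,0.03,0.03,0.03],
  linear=[
    [0,0,0.001],
    [0,0,0.001],
    [0,0,0.0015],
    [0,0,0.0015],
    [0,0,0.0015],
    [0,0,0.0012],
    [0,0,0.001],
    [0,0,0.0007],
    [0,0,0.0003],
    [0,0,0],
  ],
  twist=[0,0,0,0,0,0,0,0,0,0],
)

```text
t: 14.6
eef_pos: [0.5787, 0.2555, 0.0506]
tcp_rot: [-180.0, -0.0, -170.5]
contact_force: [0.0, 0.2, -2.7]
opening: 0.0391
gripper_force: 51.0
```

```bash
python3 - <<'E'
from h import *
from rig import robot
print(force(robot,4));o=robot.get_obs();print(o["eef_pos"],o["tcp_rot"],o["ft_torque"])
E
```

```text
(array([ 0.18324582,  0.257448  , -2.70942579]), array([0.67608484, 0.50940091, 0.18736403]))
[0.57866915 0.25548058 0.05062754] [-1.79999889e+02 -1.13577031e-03 -1.70497880e+02] [-0.03979159 -0.0056173  -0.00223822]
```

Call:
apply_moves(
  fingers=[0.03,0.03,0.03,0.03,0.03,0.03,0.03,0.03,0.03,0.03],
  linear=[
    [0,0,0.0003],
    [0,0,0.0003],
    [0,0,0.0003],
    [0,0,0.0002],
    [0,0,0.0002],
    [0,0,0.0001],
    [0,0,0],
    [0,0,0],
    [0,0,0],
    [0,0,0],
  ],
  twist=[0,0,0,0,0,0,0,0,0,0],
)

```text
t: 16.05
eef_pos: [0.5787, 0.2555, 0.0492]
tcp_rot: [-180.0, -0.0, -170.5]
contact_force: [-0.3, 1.1, -2.6]
opening: 0.0392
gripper_force: 51.0
```

```bash
python3 - <<'E'
from h import *
from rig import robot
print(force(robot,4));o=robot.get_obs();print(o["eef_pos"],o["tcp_rot"],o["ft_torque"])
E
```

```text
(array([-0.16385184,  0.04895551, -3.47852602]), array([0.35664357, 0.69502698, 0.39951147]))
[0.57865763 0.25547676 0.04917341] [-1.79999976e+02 -3.10977747e-03 -1.70499641e+02] [-0.02988552  0.05423005 -0.02702984]
```

Call:
apply_moves(
  fingers=[0.03,0.03,0.03,0.03,0.03,0.03,0.03,0.03,0.03,0.03],
  linear=[
    [0,0,0.0002],
    [0,0,0.0002],
    [0,0,0.0002],
    [0,0,0.0001],
    [0,0,0],
    [0,0,0],
    [0,0,0],
    [0,0,0],
    [0,0,0],
    [0,0,0],
  ],
  twist=[0,0,0,0,0,0,0,0,0,0],
)

```text
t: 17.5
eef_pos: [0.5789, 0.2555, 0.049]
tcp_rot: [180.0, 0.0, -170.5]
contact_force: [-1.5, -0.9, 4.2]
opening: 0.0387
gripper_force: 51.6
```

```bash
python3 - <<'E'
from h import *
from rig import robot
print(force(robot,4));o=robot.get_obs();print(o["eef_pos"],o["tcp_rot"],o["ft_torque"])
E
```

```text
(array([-1.54879738, -1.76661247,  5.14225224]), array([0.52977569, 0.3241776 , 0.41431   ]))
[0.57888281 0.25551161 0.04899783] [ 1.79996339e+02  3.38323476e-02 -1.70500435e+02] [-0.28399858  0.32447805  0.00248773]
```

Call:
apply_moves(
  fingers=[0.045,0.06,0.075,0.085,0.085,0.085,0.085,0.085,0.085,0.085],
  linear=[
    [0,0,0],
    [0,0,0],
    [0,0,0],
    [0,0,0],
    [0,0,-0.01],
    [0,0,-0.02],
    [0,0,-0.03],
    [0,0,-0.03],
    [0,0,-0.03],
    [0,0,-0.02],
  ],
  twist=[0,0,0,0,0,0,0,0,0,0],
)

```text
t: 18.95
eef_pos: [0.579, 0.2556, 0.1916]
tcp_rot: [180.0, 0.1, -170.5]
contact_force: [1.1, 0.1, 0.4]
opening: 0.0852
gripper_force: 0.0
```

```bash
python3 - <<'E'
from h import *
from rig import robot
f=robot.grab_frame("scene");o,w,R,t=wrist(robot);print(o["eef_pos"],o["tcp_rot"],o["contact_force"],o["opening"])
print(tops(w,R,t,.096))
cv2.imwrite("pics/p1.png",cv2.resize(f["frame"][130:250,180:420],(640,320)))
print(to(o,.4835,.022,.19,171))
E
```

```text
[0.57950474 0.25579564 0.19373529] [ 179.94340604    0.27220777 -170.49800697] [-0.76052432  0.25172857  3.620984  ] 0.08468913745207052
[([288, 171, 55, 55, 2324], array([578.1, 256. ]), ((578.2931518554688, 256.13665771484375), (38.88804244995117, 40.18254470825195), 96.50110626220703))]
twist first 18.50, then tool shift [ 0.0582 -0.2459  0.0037]
```

View pics/p1.png

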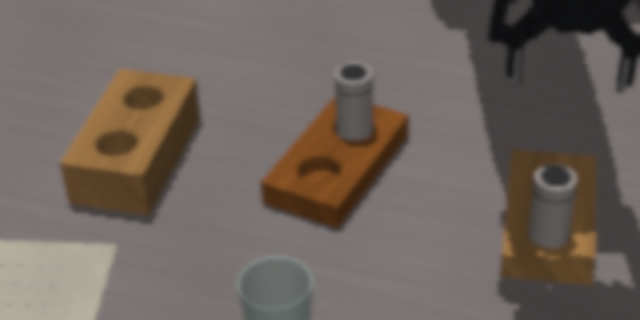

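First canister stands upright in the low board's far hole (picture (553,205)); the second is still in the stand at (355,105).

Call:
apply_moves(
  fingers=[0.085,0.085,0.085,0.085,0.085,0.085,0.085,0.085,0.085,0.085],
  linear=[
    [0,0,0],
    [0,0,0],
    [0.005,-0.02,0],
    [0.007,-0.03,0],
    [0.009,-0.04,0],
    [0.0095,-0.042,0],
    [0.0095,-0.042,0],
    [0.008,-0.036,0],
    [0.0062,-0.022,0],
    [0.004,-0.0139,0],
  ],
  twist=[9.25,9.25,0,0,0,0,0,0,0,0],
)

```text
t: 20.3
eef_pos: [0.4817, 0.0204, 0.188]
tcp_rot: [-180.0, -0.0, 171.1]
contact_force: [-0.9, 0.6, 0.9]
opening: 0.0851
gripper_force: 0.0
```

```bash
python3 - <<'E'
from h import *
from rig import robot
print(force(robot,8))
o,f,R,t=wrist(robot);print(o["eef_pos"],o["tcp_rot"])
print(tops(f,R,t,.102))
print(to(o,.4835,.022,.055,171))
E
```

```text
(array([ 0.10554003, -0.04129565,  0.0277489 ]), array([0.46319721, 0.54417658, 0.34991592]))
[0.48287927 0.02226184 0.188342  ] [ 1.79998209e+02 -2.12812022e-02  1.71063179e+02]
[([286, 177, 58, 57, 2516], array([481.9,  21.7]), ((482.0157165527344, 22.119718551635742), (38.863956451416016, 40.27985382080078), 81.83845520019531)), ([613, 255, 27, 46, 857], array([574.4, 248.6]), ((575.3482666015625, 242.84451293945312), (20.647768020629883, 35.633426666259766), 94.48565673828125))]
twist first 0.06, then tool shift [-0.0007 -0.0002  0.1333]
```

Call:
apply_moves(
  fingers=[0.085,0.085,0.085,0.085,0.085,0.085,0.085,0.085,0.06,0.045],
  linear=[
    [-0.0003,-0.0002,0.015],
    [0,0,0.025],
    [0,0,0.03],
    [0,0,0.025],
    [0,0,0.02],
    [0,0,0.012],
    [0,0,0.0063],
    [0,0,0],
    [0,0,0],
    [0,0,0],
  ],
  twist=[0,0,0,0,0,0,0,0,0,0],
)

```text
t: 22.0
eef_pos: [0.4833, 0.0214, 0.0558]
tcp_rot: [180.0, 0.0, 171.0]
contact_force: [-0.7, 0.4, -0.3]
opening: 0.0514
gripper_force: 0.0
```

Call:
apply_moves(
  fingers=[0.03,0.03,0.03,0.03,0.03,0.03,0.03,0.03,0.03,0.03],
  linear=[
    [0,0,0],
    [0,0,0],
    [0,0,0],
    [0,0,0],
    [0,0,0],
    [0,0,0],
    [0,0,0],
    [0,0,0],
    [0,0,0],
    [0,0,0],
  ],
  twist=[0,0,0,0,0,0,0,0,0,0],
  newtons=50,
)

```text
t: 23.25
eef_pos: [0.4833, 0.0215, 0.0558]
tcp_rot: [180.0, 0.0, 171.0]
contact_force: [-2.0, -0.4, 6.9]
opening: 0.0391
gripper_force: 50.2
```

Call:
apply_moves(
  fingers=[0.03,0.03,0.03,0.03,0.03,0.03,0.03,0.03,0.03,0.03],
  linear=[
    [0,0,-0.003],
    [0,0,-0.005],
    [0,0,-0.006],
    [0,0,-0.006],
    [0,0,-0.004],
    [0,0,-0.002],
    [0,0,0],
    [0,0,0],
    [0,0,0],
    [0,0,0],
  ],
  twist=[0,0,0,0,0,0,0,0,0,0],
)

```text
t: 24.5
eef_pos: [0.4829, 0.0215, 0.0811]
tcp_rot: [-180.0, -0.0, 171.0]
contact_force: [0.5, -0.4, -2.0]
opening: 0.0392
gripper_force: 50.3
```

```bash
python3 - <<'E'
from h import *
from rig import robot
F,s=force(robot,16);print(F,s,-F[2]/9.81);o,f,R,t=wrist(robot);print(o["eef_pos"],o["tcp_rot"],o["opening"],o["gripper_force"])
print(disc(f,R,t,(317,333),o["eef_pos"][2]+.0469))
pickle.dump((o,f,R,t),open("w4.pkl","wb"))
print("tall",to(o,.6105,-.1955,.155,184.85),"low",to(o,.5008,.2425,.155,189.5))
E
```

```text
[ 0.22009025  0.08719129 -2.14882395] [0.58072813 0.40784477 0.50976051] 0.2190442355058765
[0.48298352 0.02143801 0.08120529] [-1.79996812e+02 -8.21078560e-04  1.71001567e+02] 0.03909789268152473 50.3142848610878
([272, 297, 91, 77, 5467], np.float64(0.12858739639645794), ((483.101318359375, 22.765281677246094), (29.45133399963379, 29.706275939941406), 48.41165542602539))
tall twist first -13.85, then tool shift [-0.1087 -0.2269 -0.0738] low twist first -18.50, then tool shift [-0.0541  0.2151 -0.0738]
```

219 g, also light: it goes to the low board's near hole, reusing the first fit corrected by 80 mm along the row and the grasp offset.

Call:
apply_moves(
  fingers=[0.03,0.03,0.03,0.03,0.03,0.03,0.03,0.03,0.03,0.03],
  linear=[
    [0,0,-0.0145],
    [0,0,-0.02],
    [0,0,-0.02],
    [0,0,-0.01],
    [0,0,0],
    [0,0,0],
    [-0.003,0.012,0],
    [-0.005,0.02,0],
    [-0.006,0.024,0],
    [-0.006,0.024,0],
  ],
  twist=[0,0,0,0,-9.25,-9.25,0,0,0,0],
)

```text
t: 26.6
eef_pos: [0.4895, 0.1051, 0.1459]
tcp_rot: [180.0, 0.0, -170.8]
contact_force: [1.1, -0.8, -2.0]
opening: 0.039
gripper_force: 50.6
```

Call:
apply_moves(
  fingers=[0.03,0.03,0.03,0.03,0.03,0.03,0.03,0.03,0.03,0.03],
  linear=[
    [-0.006,0.024,0],
    [-0.006,0.024,0],
    [-0.006,0.024,0],
    [-0.006,0.024,0],
    [-0.005,0.02,0],
    [-0.0029,0.013,0],
    [-0.002,0.006,0],
    [0,0,0.015],
    [0,0,0.02],
    [0,0,0],
  ],
  twist=[0,0,0,0,0,0,0,0,0,0],
)

```text
t: 27.85
eef_pos: [0.4997, 0.2415, 0.108]
tcp_rot: [-179.9, -0.2, -170.5]
contact_force: [-0.6, -0.1, -1.7]
opening: 0.0392
gripper_force: 50.6
```

```bash
python3 - <<'E'
from h import *
from rig import robot
print(force(robot,8))
o,f,R,t=wrist(robot);print(o["eef_pos"],o["tcp_rot"])
pickle.dump((o,f,R,t),open("w5.pkl","wb"))
print(disc(f,R,t,(317,333),o["eef_pos"][2]+.0462),block(f,R,t,.024,(.541,.249)))
print(to(o,.5007,.24245,.0708,189.5))
E
```

```text
(array([-0.14957059,  0.19899814, -1.78060161]), array([0.47301978, 0.32884225, 0.60606025]))
[0.50082209 0.24244699 0.11114432] [ 1.79990072e+02  3.67029340e-02 -1.70502782e+02]
([272, 297, 91, 77, 5503], np.float64(0.15853070866493946), ((501.42083740234375, 244.0937042236328), (29.75541114807129, 30.073759078979492), 65.83503723144531)) (((495.6533203125, 242.83465576171875), (81.97237396240234, 90.2713623046875), 9.492130279541016), np.float64(0.02470807068743103))
twist first -0.00, then tool shift [0.0001 0.     0.0403]
```

Call:
apply_moves(
  fingers=[0.03,0.03,0.03,0.03,0.03,0.03,0.03,0.03,0.03,0.03],
  linear=[
    [0.0003,0,0.005],
    [0,0,0.01],
    [0,0,0.012],
    [0,0,0.008],
    [0,0,0.004],
    [0,0,0.002],
    [0,0,0.0015],
    [0,0,0.0015],
    [0,0,0.0015],
    [0,0,0.0005],
  ],
  twist=[0,0,0,0,0,0,0,0,0,0],
)

```text
t: 29.55
eef_pos: [0.5004, 0.2424, 0.0647]
tcp_rot: [180.0, 0.0, -170.5]
contact_force: [-0.4, 0.3, -1.9]
opening: 0.0392
gripper_force: 50.6
```

```bash
cat > q.py <<'E'
from h import *
from rig import robot
print(force(robot,4));o=robot.get_obs();print(o["eef_pos"],o["tcp_rot"],o["ft_torque"])
E
python3 q.py
```

```text
(array([ 0.32513118,  0.60272747, -2.01073442]), array([0.40584025, 0.27593388, 0.39786567]))
[0.50039089 0.24235609 0.06477104] [-1.79999710e+02  4.58432090e-03 -1.70497679e+02] [ 6.52220693e-05 -2.53060563e-02 -1.18757619e-02]
```

Call:
apply_moves(
  fingers=[0.03,0.03,0.03,0.03,0.03,0.03,0.03,0.03,0.03,0.03],
  linear=[
    [0,0,0.0005],
    [0,0,0.0005],
    [0,0,0.0005],
    [0,0,0.0005],
    [0,0,0.0005],
    [0,0,0.0005],
    [0,0,0],
    [0,0,0],
    [0,0,0],
    [0,0,0],
  ],
  twist=[0,0,0,0,0,0,0,0,0,0],
)

```text
t: 31.0
eef_pos: [0.5004, 0.2424, 0.0617]
tcp_rot: [180.0, 0.0, -170.5]
contact_force: [0.6, -0.3, -1.4]
opening: 0.0389
gripper_force: 50.6
```

```bash
python3 q.py
```

```text
(array([ 0.1555643 ,  0.55180877, -2.22863568]), array([0.43281261, 0.24275586, 0.69124611]))
[0.50036936 0.24235565 0.06170258] [-1.79998755e+02 -4.58083758e-04 -1.70498644e+02] [-0.0099258   0.01701092  0.01052677]
```

Call:
apply_moves(
  fingers=[0.03,0.03,0.03,0.03,0.03,0.03,0.03,0.03,0.03,0.03],
  linear=[
    [0,0,0.001],
    [0,0,0.0013],
    [0,0,0.0015],
    [0,0,0.0017],
    [0,0,0.0015],
    [0,0,0.0015],
    [0,0,0.001],
    [0,0,0.0008],
    [0,0,0.0004],
    [0,0,0],
  ],
  twist=[0,0,0,0,0,0,0,0,0,0],
)

```text
t: 32.45
eef_pos: [0.5004, 0.2424, 0.051]
tcp_rot: [-180.0, 0.0, -170.5]
contact_force: [0.4, -0.2, -1.6]
opening: 0.0389
gripper_force: 50.6
```

```bash
python3 q.py
```

```text
(array([-0.056699  ,  0.34837792, -2.33117762]), array([0.30489159, 0.20664261, 0.33115744]))
[0.5003758  0.24236351 0.05102841] [ 1.79998384e+02  2.51299188e-03 -1.70498317e+02] [-0.03496035  0.03882645  0.02580853]
```

Call:
apply_moves(
  fingers=[0.03,0.03,0.03,0.03,0.03,0.03,0.03,0.03,0.03,0.03],
  linear=[
    [0,0,0.0003],
    [0,0,0.0003],
    [0,0,0.0002],
    [0,0,0.0002],
    [0,0,0.0002],
    [0,0,0.0001],
    [0,0,0],
    [0,0,0],
    [0,0,0],
    [0,0,0],
  ],
  twist=[0,0,0,0,0,0,0,0,0,0],
)

```text
t: 33.9
eef_pos: [0.5005, 0.2424, 0.0498]
tcp_rot: [180.0, 0.0, -170.5]
contact_force: [-0.7, -1.5, 1.9]
opening: 0.0394
gripper_force: 50.9
```

```bash
python3 q.py
```

```text
(array([-1.11789022, -0.81725562,  3.08531747]), array([0.1479069 , 0.35836577, 0.35936402]))
[0.50046442 0.2423727  0.04986587] [ 1.79997858e+02  1.42214406e-02 -1.70499634e+02] [-0.12844343  0.17313961  0.04629911]
```

Contact with the hole's floor at the expected height. Release and rise.

Call:
apply_moves(
  fingers=[0.045,0.06,0.075,0.085,0.085,0.085,0.085,0.085,0.085,0.085],
  linear=[
    [0,0,0],
    [0,0,0],
    [0,0,0],
    [0,0,0],
    [0,0,-0.01],
    [0,0,-0.02],
    [0,0,-0.03],
    [0,0,-0.03],
    [0,0,-0.03],
    [0,0,-0.02],
  ],
  twist=[0,0,0,0,0,0,0,0,0,0],
)

```text
t: 35.35
eef_pos: [0.5006, 0.2425, 0.1926]
tcp_rot: [180.0, 0.1, -170.5]
contact_force: [0.7, 0.3, -0.3]
opening: 0.085
gripper_force: 0.0
```

Call:
apply_moves(
  fingers=[0.085,0.085,0.085,0.085,0.085,0.085,0.085,0.085,0.085,0.085],
  linear=[
    [0,0,-0.02],
    [0,0,0],
    [0,0,0],
    [0,0,0],
    [0,0,0],
    [0,0,0],
    [0,0,0],
    [0,0,0],
    [0,0,0],
    [0,0,0],
  ],
  twist=[0,0,0,0,0,0,0,0,0,0],
)

```text
t: 36.6
eef_pos: [0.5004, 0.2424, 0.2097]
tcp_rot: [180.0, 0.0, -170.5]
contact_force: [-0.1, -0.3, 0.2]
opening: 0.085
gripper_force: 0.0
```

```bash
python3 - <<'E'
from h import *
from rig import robot
print(robot.get_obs()["eef_pos"])
f=robot.grab_frame("scene");o,w,R,t=wrist(robot)
P=cloud(w,R,t)
for c in tops(w,R,t,.096):
    (u,v,a,b,_)=c[0];print(c,np.nanmedian(P[v:v+b,u:u+a,2]))
cv2.imwrite("pics/p2.png",cv2.resize(f["frame"][130:250,180:420],(640,320)))
E
```

```text
[0.50036261 0.24235365 0.20971735]
([290, 168, 52, 52, 2061], array([499.5, 242.9]), ((499.54644775390625, 243.0807342529297), (38.88888931274414, 40.03761291503906), 99.95128631591797)) 0.09664673268590541
([292, 262, 48, 46, 1694], array([577.1, 256.5]), ((577.3637084960938, 256.0332946777344), (39.09828186035156, 41.85810470581055), 99.54592895507812)) 0.096561891821353
```

View pics/p2.png

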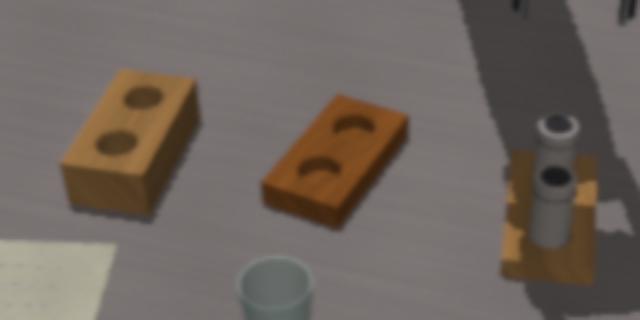

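Both canisters stand upright in the low board (tops at (558,128) and (553,180)), both tops at about 96–97 mm, i.e. fully home; the stand is empty.

```bash
python3 -c "
from rig import robot
print(robot.sign_off())"
```

```text
the job is handed in; nothing more can be done
None
```

Both canisters weighed under 350 g (about 300 g and 220 g), so both now stand upright and fully seated in the low board, released, and the job is handed in at about 37 s.

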